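# Unhook a carded spare from a bent display peg and file it

### The arm

A 6-joint arm with a two-finger parallel gripper is mounted at the origin on a cart in front of the work surface, level with it; the furniture and walls round the work are solid. World frame = base frame: x ahead of the robot, y to its left, z up, the work surface at z = 0. Lengths are in m, angles in rad, forces in N, time in s.
With the tool pointing down it reaches from about 0.3 to 0.775 m from the base axis. Payload 14.6 kg.
Tool frame: the origin (TCP) lies at the very end of the fingers, on their centre line; the grasp point (between the pads) lies 19 mm behind it; z points along the fingers, y is the line along which they close (so a half turn about z gives the same grasp; the last joint's range is limited). The gripper opens to 94 mm and grips with 3 to 60 N. Pads are 16 mm wide; open, the fingers measure 119 mm over their backs; the gripper's body (75 mm by 177 mm) begins 78 mm behind the grasp point.
Start: joints at [-1.405, 0.3, 1.521, -0, 1.321, -0.067], TCP at [0.127, -0.535, 0.205] pointing down, gripper open.
Joint ranges: [-3.03, 3.03], [-0.79, 2.21], [0.23, 2.52], [-1.04, 4.18], [0, 3.07], [-2.55, 2.55]. Speed limits (rad/s): [2.22, 2.22, 2.57, 3.14, 3.14, 3.14].

### API

Orientations are given as [roll, pitch, yaw] about the fixed x, y, z axes, in that order (R = Rz(yaw) Ry(pitch) Rx(roll)).
In Python, from station import ctrl, cams gives the robot as it stands. The module is installed in compiled form; this text tells all that it offers.
- The arm moves only by the tool arm_command, never from a script. Its argument "plan" is a list that holds one entry, the list of rows, each a list of 7 numbers: the shift along the tool's x, y, z in a scale on which 1.0 is 800 mm, then the turn, a rotation vector about the tool's x, y, z in shares of 4 rad (1.0 is 4 rad), then the closure, from -1 (fully open) to 1 (shut). A call has 1 to 12 rows; each row is the pose to reach, as a shift and turn from the pose commanded when the call began, along the tool's axes at that moment; what a row does not reach only later rows make up. A row lasts 1/10 s, in which the tool goes at most 50 mm and 8.59 degrees, less where a joint would pass 70% of its speed; a pose out of reach is approached as far as the arm can. No shift or turn number may pass 1 either way. A call with a gripper value outside its range is refused whole. The fingers move at their own pace and stop on an object; "squeeze" is the grip in N (left out, the last holds). Time passes only in rows, so rows that repeat a pose let the fingers close. It gives the time, the measured TCP pose, the force, the opening and the grip force at its end, in the units of the state.
- ctrl.get_obs(): the state, without advancing time (a new reading comes with each control period).
- cams.camera(name): name is "scene" or "top" or "wrist"; returns (picture, depth): 400x640x3 uint8, blue, green, red; 400x640 float32, m along the optical axis (not along the pixel's ray), 0 where there is no reading.
- cams.camera_info(name): a dict with "fx", "fy", "cx", "cy" (pixels), "world_to_cam" (4x4, takes a point from world to camera coordinates). Camera axes: x right, y down, z forward; pixel columns grow to the right and rows downward; lengths in m; the calibration is good to about 2 mm. A picture is of the moment at which its call begins: read the wrist's pose just before it. camera_info takes no time and is no camera call; for the wrist camera it gives the pose at the moment of the call.
- ctrl.hand_in(): hands the job in; it is judged then, once.
The state is a dict: "time_s": time; "qpos": joint angles; "joint_vel": joint speeds; "tau": joint torques, N m; "ee_pos": TCP position; "eef_rot": TCP orientation; "force": force on the tool from outside, world axes, zero at the start; "moment": the same for the moment, N m; "grip_width": finger opening in m; "grip_force": force on a finger pad.
Only numpy, scipy, OpenCV 4.12 (cv2) and the standard library are available. Lean on these libraries where they do the work, as an engineer would, in place of code of your own. Each camera call takes 0.05 s, during which the arm holds its last target. There are 200 camera calls.

### The job

Take the carded pack with the round blister off its peg without forcing it: the far end of the wire peg is bent up or down by handling and ends in an upturned tip, so lift the pack over the tip as you slide it off, touching the peg only lightly. Then stand the pack upright in the slot of the card holder, bottom edge first and fully home, and let go. Leave the pack with the bar-shaped blister hanging on its peg and do not disturb the glassware.

Things in the scene. Friction and masses are not known exactly. Their poses are not given: they have to be found in the camera images.
- stand: Fixed display stand: grey base plate 110 x 240 x 10 mm, two posts, a cross-bar; tops 205 mm up. Origin under the middle of the base, x away from the pegs, z up. The cross-bar's front face is at x = 0; two 6 mm steel wire pegs run from it towards -x at y = +55 and -55 mm, axis 197 mm up. More than 7 N between pack and stand or peg is too much.
- peg_a_root (a point): Root of the peg at y = +55 mm, on its axis at the cross-bar's face; axes as the stand. Each peg runs 60 mm level along -x from its root; then its last 50 mm are bent by 0.1 to 0.31 rad, up on one peg and down on the other, NOT reported. At 110 mm the wire turns up square to the bent part; the rounded tip tops out 10 mm above the top of that part.
- peg_b_root (a point): Root of the other peg, at y = -55 mm; same shape, its own bend. Both pegs are springy, flexing up and down about the root: about 1.5 N per mm at the tip, 5 N per mm at the kink, 9 N per mm where the packs hang; stiff lengthwise.
- round_pack: Pack to move, loose, 40 to 85 g: rigid white card 4 mm thick (x), 64 wide (y), 130 high (z); ROUND grey blister 42 mm across, 14 mm proud, on its -x face, centred 52 mm up. Origin mid bottom edge, z up. Hole 12 wide x 21 high, 79 to 100 mm up; above it a plain 30 mm header to pinch from above. Hangs on either peg, hole's upper edge on the peg, 38 to 52 mm from the cross-bar.
- pack_hole (a point): Middle of the upper edge of the round pack's hole, 100 mm above the origin of round_pack. The hole is 15 mm higher than the peg is thick, and 3 to 5 mm higher than peg and upturned tip together. A tip bent up tops out as much as 25 mm above the level part of the peg: open the fingers only part way to pinch the header.
- bar_pack: The other pack: same card and hole, but a straight BAR-shaped grey blister 54 mm across, 16 high, 13 proud. Hangs on the other peg and stays there. Origin mid bottom edge, axes as the round pack.
- holder: Fixed aluminium card holder on a base plate 70 x 100 x 10 mm; origin mid underside, z up. One slot along its y axis, 70 mm long and 7 mm wide (x), open at the top: straight walls from 10 to 32 mm up, then flared lips to 41 mm up. Either face of the pack may look either way.
- slot_floor (a point): Middle of the slot's floor, 10 mm above the underside of the holder; a pack standing fully home has its origin here. Axes as for the holder.
- left_flask: Conical glass flask, 64 mm diameter, 106 mm high, loose; origin under its middle. Leave alone.
- left_beaker: Glass beaker, 60 mm across, 63 mm high, loose; origin under its middle. Leave alone.
- small_beaker: Small glass beaker, 52 mm across, 59 mm high, loose; origin under its middle. Leave alone.
Things that resemble listed ones, but are neither listed nor needed, are in the scene too. What is shaped like the round_pack but purple or yellow is not meant. There is more than one size of the holder; the job needs the larger.

How it is judged:
By the outcome, as a careful person would: the job done as asked, in the order asked, and still so for the second after the job is handed in, with the robot touching nothing.
It also fails if it takes over 64 s, if anything falls off the work surface, if the arm or the gripper's body presses on something with over 40 N, if the wrist force passes 120 N, or if a joint passes its speed limit or range.

## Working session

There is one attempt and no reset: what is moved stays moved. The work goes in short steps, Python scripts to look and compute and a tool call to move; the robot and the scene stay as the last step left them, time stands still between calls to the robot, and variables do not carry over. Pictures are saved under pics/ and viewed, at most 10 in all, crops included, and the job is handed in when it is done.

Besides the shell and the picture viewer there is one more tool, called after "Request:" by a JSON object that holds its "name" and its "arguments". arm_command: Moves the arm, as the interface text tells. Its arguments: {"type":"object","properties":{"plan":{"type":"array"},"squeeze":{"type":"number"}},"required":["plan"]}

```bash
mkdir -p pics
cat > h.py <<'E'
import numpy as np, cv2
from station import ctrl, cams
def grab(n):
    i=cams.camera_info(n); p,d=cams.camera(n); return p,d,i
def cloud(d,i):
    v,u=np.mgrid[:d.shape[0],:d.shape[1]]
    c=np.stack([(u-i['cx'])/i['fx']*d,(v-i['cy'])/i['fy']*d,d],-1)
    T=np.linalg.inv(i['world_to_cam']); return c@T[:3,:3].T+T[:3,3]
E
python3 - <<'E'
from h import *
for n in ['scene','top']:
    p,d,i=grab(n); cv2.imwrite(f'pics/{n}0.png',p); np.savez(f'{n}0.npz',p=p,d=d,w=cloud(d,i),T=i['world_to_cam'],k=[i['fx'],i['fy'],i['cx'],i['cy']])
    print(n,np.linalg.inv(i['world_to_cam']).round(3),i['fx'])
print(ctrl.get_obs())
E
```

```text
scene [[ 7.000e-03 -8.690e-01  4.950e-01 -4.150e-01]
 [-1.000e+00  1.000e-03  1.600e-02  1.000e-02]
 [-1.500e-02 -4.950e-01 -8.690e-01  1.786e+00]
 [ 0.000e+00  0.000e+00  0.000e+00  1.000e+00]] 494.4702192859554
top [[-0.014 -0.997  0.079  0.415]
 [-1.     0.015  0.003  0.024]
 [-0.004 -0.079 -0.997  1.586]
 [ 0.     0.     0.     1.   ]] 469.6278787855927
{'time_s': 0.1, 'qpos': array([-1.40460802e+00,  3.00385020e-01,  1.52152384e+00, -4.08760316e-05,
        1.32068386e+00, -6.65808507e-02]), 'joint_vel': array([-0.00078253, -0.00175081, -0.00192513,  0.00162282, -0.00116178,
       -0.00060471]), 'tau': array([ 3.09913055e-03, -5.32643330e+01, -3.53282654e+01,  7.09975488e-02,
        2.34877708e-02, -6.93775200e-05]), 'ee_pos': array([ 0.12682822, -0.53493663,  0.20495776]), 'eef_rot': array([-3.14059217e+00, -2.70296381e-05,  2.32779284e-01]), 'force': array([-1.12028612, -0.11148333,  0.68319025]), 'moment': array([ 0.02263355,  0.02387233, -0.01109092]), 'grip_force': 0.0, 'grip_width': 0.09400039060293724}
```

View pics/scene0.png

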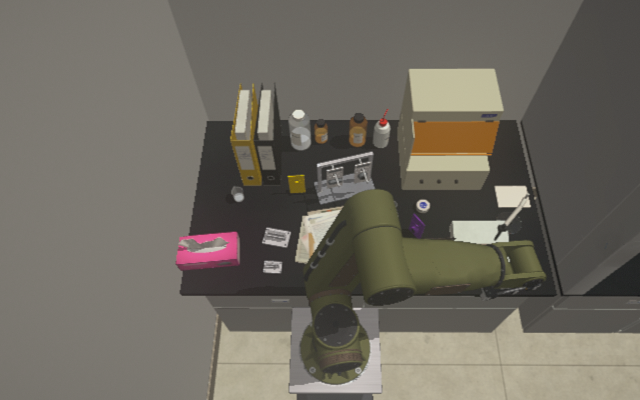

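View pics/top0.png

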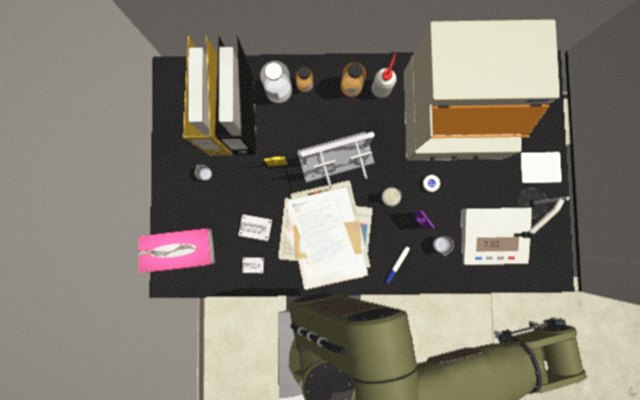

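Scene picture: the stand is at about (345,175), with a pack on each peg at (334,177) and (363,172). There are two holders, at (276,237) and (272,267). The decoys are yellow at (297,184) and purple at (417,226). Next I'll enlarge the stand and measure.

Run:
```python
from h import *
s=np.load('scene0.npz');t=np.load('top0.npz')
a=cv2.resize(s['p'][140:210,300:390],(400,311),interpolation=cv2.INTER_CUBIC)
b=cv2.resize(t['p'][120:195,285:385],(400,300),interpolation=cv2.INTER_CUBIC)
a=a[:300]
c=cv2.resize(t['p'][205:280,225:285],(400,300)) ; c=cv2.resize(t['p'][205:280,205:305],(400,300),interpolation=cv2.INTER_CUBIC)
e=cv2.resize(s['p'][222:282,250:330],(400,300),interpolation=cv2.INTER_CUBIC)
cv2.imwrite('pics/m1.png',np.vstack([np.hstack([a,b]),np.hstack([c,e])]))
w=t['w']
# stand: crossbar top z~.205
reg=np.zeros(w.shape[:2],bool);reg[120:195,285:385]=1
for lo,hi in [(.198,.212),(.005,.016)]:
    m=reg&(w[...,2]>lo)&(w[...,2]<hi); q=w[m][:,:2].astype(np.float32); r=cv2.minAreaRect(q*1000); print(lo,m.sum(),r, cv2.boxPoints(r).round(0).tolist())
for nm,(r0,r1,c0,c1) in dict(big=(210,245,230,280),small=(254,276,236,270)).items():
    sub=w[r0:r1,c0:c1]
    g=t['p'][r0:r1,c0:c1].max(-1)>60
    m=g&(sub[...,2]<.06)
    q=sub[m][:,:2].astype(np.float32)*1000; print(nm,m.sum(),cv2.minAreaRect(q),np.percentile(sub[m][:,2],[5,50,95]).round(3))
```

```text
0.198 488 ((618.5252685546875, -52.17982482910156), (126.65736389160156, 222.5609893798828), 14.931910514831543) [[529.0, 39.0], [586.0, -176.0], [708.0, -143.0], [651.0, 72.0]]
0.005 2085 ((664.3096923828125, -37.848480224609375), (337.6904602050781, 254.488525390625), 89.23229217529297) [[535.0, -205.0], [789.0, -208.0], [794.0, 129.0], [539.0, 133.0]]
big 777 ((426.1700134277344, 218.1389923095703), (147.0028533935547, 80.75138854980469), 78.7196044921875) [-0.001  0.012  0.041]
small 398 ((305.18414306640625, 242.37109375), (77.22489929199219, 57.06681442260742), 89.40611267089844) [-0.001  0.007  0.029]
```

View pics/m1.png

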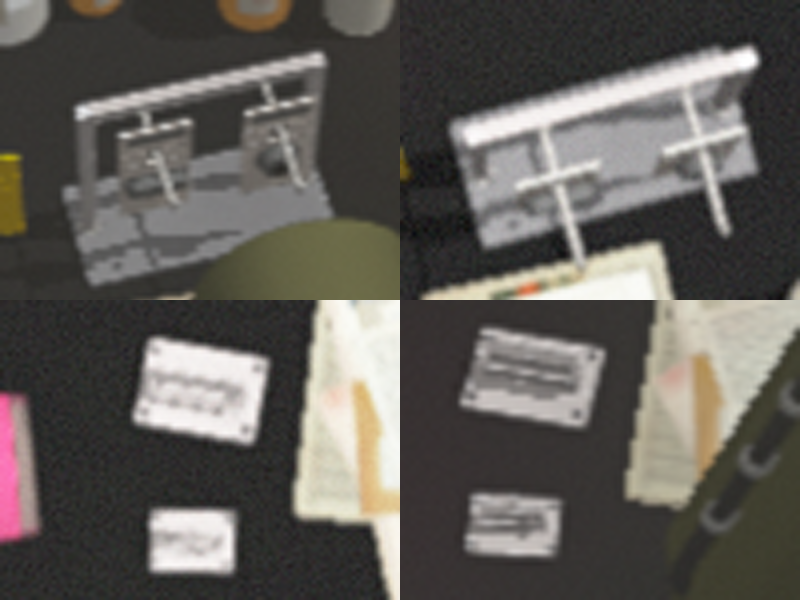

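Crops: the left pack (scene crop (155,185)) has a wide, flat blister, so it is the bar. The right pack (275,155) has a round dark one, so that is the target on peg_b, to be confirmed in the wrist view. The larger holder is the upper one, at top (255,227). The tool needs yaw of about 1.81. Next I'll get the camera offset and a rough target.

```bash
cat >> h.py <<'E'
from scipy.spatial.transform import Rotation as Rn
def R0(o=None):
    o=o or ctrl.get_obs(); return Rn.from_euler('xyz',o['eef_rot'])
def go(pos,rpy):
    "tool shift mm and rotvec from present pose"
    o=ctrl.get_obs();R=R0(o)
    d=R.inv().apply(np.array(pos)-o['ee_pos'])*1000
    v=(R.inv()*Rn.from_euler('xyz',rpy)).as_rotvec(); print('shift',d.round(1),'rot',v.round(3)); return d,v
E
python3 - <<'E'
from h import *
o=ctrl.get_obs();R=R0(o);i=cams.camera_info('wrist');T=np.linalg.inv(i['world_to_cam'])
print('cam in tool',R.inv().apply(T[:3,3]-o['ee_pos']).round(3),(R.as_matrix().T@T[:3,:3]).round(2),i['fx'])
t=np.load('top0.npz');w=t['w']
z=w[...,2];m=np.zeros(z.shape,bool);m[120:195,285:385]=1
q=w[m&(z>.19)&(z<.25)];print(len(q))
L=cv2.fitLine(w[125:160,285:385][(z[125:160,285:385]>.195)&(z[125:160,285:385]<.215)][:,:2].astype(np.float32),cv2.DIST_HUBER,0,.01,.01).ravel();print('bar',L,np.arctan2(-L[0],L[1]))
for n,(r,c) in dict(tipL=(185,329),tipR=(176,366),hdL=(164,323),hdR=(155,361),cab=(150,450)).items(): print(n,w[r-1:r+2,c-1:c+2].reshape(-1,3).round(3)[[1,4,7]].tolist())
go([.40,-.10,.40],[np.pi,0,1.81])
E
```

```text
cam in tool [ 0.07  0.   -0.18] [[-0.   -0.97 -0.25]
 [ 1.   -0.    0.  ]
 [-0.   -0.25  0.97]] 313.16960757557575
671
bar [ 0.24517359 -0.9694792   0.6716987  -0.04513029] -2.893894
tipL [[0.552, -0.012, 0.209], [0.549, -0.012, 0.205], [0.545, -0.012, 0.211]]
tipR [[0.601, -0.143, 0.004], [0.575, -0.123, 0.198], [0.572, -0.123, 0.2]]
hdL [[0.415, 0.024, 1.586], [0.608, 0.005, 0.232], [0.608, 0.005, 0.213]]
hdR [[0.636, -0.106, 0.232], [0.633, -0.106, 0.228], [0.633, -0.108, 0.21]]
cab [[0.66, -0.389, 0.151], [0.655, -0.385, 0.163], [0.653, -0.386, 0.159]]
shift [ 366.1 -360.4 -194.7] rot [-1.000e-03 -1.000e-03 -1.577e+00]
```

Run:
```python
from h import *
yaw=1.819; R=Rn.from_euler('xyz',[np.pi,0,yaw])*Rn.from_rotvec([0,-.5,0])
sy=np.array([-np.sin(.248),np.cos(.248),0])
T=np.array([.61,-.08,.2])-.05*sy
look=R.apply([-.25,0,.97]); cam=T-.37*look; pos=cam-R.apply([.07,0,-.18]); print(pos,cam)
d,v=go(pos,R.as_euler('xyz'))
```

```text
[ 0.59635218 -0.0261889   0.34621245] [0.56006102 0.11701141 0.47061752]
shift [ 574.2 -386.9 -140.9] rot [-0.397 -0.391 -1.55 ]
```

Units first: shifts go in shares of 800 mm and turns go in shares of 4 rad. So 485 mm / 800 = 0.6063, -150 mm / 800 = -0.1875, -1.55 rad / 4 = -0.3875.

Request:
{"name": "arm_command", "arguments": {"plan": [[[0.05, -0.0375, -0.0563, 0, 0, -0.035, 0], [0.1, -0.075, -0.1125, 0, 0, -0.07, 0], [0.15, -0.1125, -0.1688, 0, 0, -0.105, 0], [0.2, -0.1438, -0.2, -0.025, -0.025, -0.14, 0], [0.25, -0.175, -0.2, -0.0325, -0.0325, -0.175, 0], [0.3063, -0.2063, -0.1938, -0.05, -0.05, -0.205, 0], [0.3563, -0.2438, -0.1875, -0.06, -0.06, -0.2375, 0], [0.4063, -0.275, -0.1875, -0.07, -0.07, -0.27, 0], [0.4563, -0.3125, -0.1875, -0.08, -0.08, -0.3, 0], [0.5063, -0.3438, -0.1813, -0.0875, -0.0875, -0.33, 0], [0.5563, -0.375, -0.1813, -0.095, -0.095, -0.36, 0], [0.6063, -0.4125, -0.1763, -0.0993, -0.0978, -0.3875, 0]]]}}

```text
time_s: 1.3
ee_pos: [0.4989, -0.1279, 0.3484]
eef_rot: [-3.14, 0.503, 1.826]
force: [-0.2, -0.1, 0.1]
grip_width: 0.0474
grip_force: 0.0
```

Request:
{"name": "arm_command", "arguments": {"plan": [[[0, 0, 0, 0, 0, 0, 0]]]}}

```text
time_s: 1.4
ee_pos: [0.4999, -0.1263, 0.347]
eef_rot: [-3.138, 0.501, 1.829]
force: [-0.1, -0.7, 0.2]
grip_width: 0.047
grip_force: 0.0
```

Run:
```python
from h import *
yaw=1.819; R=Rn.from_euler('xyz',[np.pi,0,yaw])*Rn.from_rotvec([0,-.5,0])
print(ctrl.get_obs()['ee_pos'],ctrl.get_obs()['qpos'])
go([.596,-.026,.346],R.as_euler('xyz'))
```

```text
[ 0.49994597 -0.12633053  0.34699743] [-0.07946746  0.04928755  1.56532753 -0.48106955  1.37527494 -0.27855637]
shift [ 64.  118.4 -34.3] rot [0.002 0.001 0.009]
```

Scaled: 118 mm / 800 = 0.1475, 78 mm / 800 = 0.0975.

Request:
{"name": "arm_command", "arguments": {"plan": [[[0.025, 0.0475, -0.015, 0, 0, 0, -1], [0.05, 0.0975, -0.03, 0, 0, 0, -1], [0.08, 0.1475, -0.0425, 0, 0, 0, -1], [0.08, 0.1475, -0.0425, 0, 0, 0, -1], [0.08, 0.1475, -0.0425, 0, 0, 0, -1]]]}}

```text
time_s: 1.9
ee_pos: [0.5944, -0.031, 0.3466]
eef_rot: [-3.139, 0.501, 1.82]
force: [-0.2, -0.5, 0.6]
grip_width: 0.0834
grip_force: 0.0
```

Run:
```python
from h import *
p,d,i=grab('wrist'); cv2.imwrite('pics/w1.png',p); np.savez('w1.npz',p=p,d=d,w=cloud(d,i),T=i['world_to_cam'],k=[i['fx'],i['fy'],i['cx'],i['cy']])
```

```text
(no output)
```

View pics/w1.png

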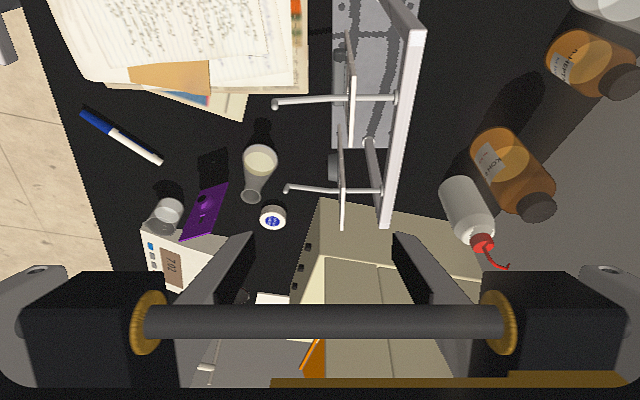

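The wrist view shows peg_b on row 188 with its tip at (286,187) and its pack card at (340,175). Peg_a is on row 100 with its tip at (275,103). The flask at (260,170) stands beneath and in front of peg_b. Next I'll fit the stand frame and peg profiles.

```bash
cat > an.py <<'E'
from h import *
import sys
f=np.load(sys.argv[1]+'.npz');w=f['w'];d=f['d']
z=w[...,2]
m=np.zeros(z.shape,bool);m[0:240,370:430]=1
m&=(z>.2)&(z<.212)
q=w[m];print('bar',len(q),np.median(q[:,2]))
r=cv2.minAreaRect((q[:,:2]*1000).astype(np.float32));b=cv2.boxPoints(r);print(r,b.round(1).tolist())
L=cv2.fitLine((q[:,:2]).astype(np.float32),cv2.DIST_HUBER,0,.01,.01).ravel()
if L[1]<0:L[:2]*=-1
yaw=np.arctan2(-L[0],L[1]);print('yaw',yaw)
sx=np.array([np.cos(yaw),np.sin(yaw)]);sy=np.array([-sx[1],sx[0]])
X=q[:,:2]@sx;Y=q[:,:2]@sy
print('X',np.percentile(X,[1,5,50,95,99]).round(4),'Y',np.percentile(Y,[0,1,50,99,100]).round(4))
np.savez('st.npz',yaw=yaw,X=np.percentile(X,3))
for nm,(r0,r1) in dict(a=(88,115),b=(175,200)).items():
    for c in range(266,388,6):
        sub=w[r0:r1,c:c+2].reshape(-1,3);sub=sub[(sub[:,2]>.165)&(sub[:,2]<.26)]
        if len(sub)<4: continue
        k=sub[np.argsort(-sub[:,2])[:4]]
        print(nm,c,len(sub),'X',(k[:,:2]@sx).mean().round(4),'Y',(sub[:,:2]@sy).mean().round(4),'zmax',k[:,2].mean().round(4),'zmed',np.median(sub[:,2]).round(4))
E
python3 an.py w1
```

```text
bar 3306 0.20531392683002464
((660.1115112304688, -42.502044677734375), (38.12837219238281, 223.71177673339844), 14.934550285339355) [[612.9000244140625, 60.70000076293945], [670.5, -155.5], [707.4000244140625, -145.6999969482422], [649.7000122070312, 70.5]]
yaw 0.26067922
X [0.6174 0.6312 0.6374 0.6444 0.6453] Y [-0.3231 -0.3171 -0.169  -0.1003 -0.0993]
a 272 22 X 0.5226 Y -0.155 zmax 0.2167 zmed 0.2144
a 278 14 X 0.5265 Y -0.1559 zmax 0.2065 zmed 0.2058
a 284 14 X 0.5315 Y -0.1555 zmax 0.2058 zmed 0.2049
a 290 14 X 0.537 Y -0.1559 zmax 0.2048 zmed 0.2043
a 296 15 X 0.5418 Y -0.1559 zmax 0.2046 zmed 0.2034
a 302 14 X 0.5473 Y -0.1558 zmax 0.2034 zmed 0.2025
a 308 14 X 0.5529 Y -0.1562 zmax 0.2027 zmed 0.2018
a 314 14 X 0.5582 Y -0.1556 zmax 0.2022 zmed 0.2015
a 320 14 X 0.5636 Y -0.1559 zmax 0.202 zmed 0.2002
a 326 15 X 0.5687 Y -0.1561 zmax 0.2012 zmed 0.1998
a 332 14 X 0.5745 Y -0.1556 zmax 0.2006 zmed 0.1997
a 338 14 X 0.5796 Y -0.1557 zmax 0.2003 zmed 0.1997
a 344 28 X 0.585 Y -0.1671 zmax 0.2009 zmed 0.1865
a 350 54 X 0.5886 Y -0.1457 zmax 0.2313 zmed 0.2299
a 356 14 X 0.5959 Y
[... 516 characters left out ...]
 Y -0.2654 zmax 0.1957 zmed 0.1946
b 314 12 X 0.5548 Y -0.2654 zmax 0.1972 zmed 0.196
b 320 10 X 0.5616 Y -0.265 zmax 0.1982 zmed 0.1972
b 326 10 X 0.5684 Y -0.2651 zmax 0.2001 zmed 0.1986
b 332 21 X 0.5755 Y -0.2681 zmax 0.2004 zmed 0.1699
b 338 49 X 0.5827 Y -0.271 zmax 0.2018 zmed 0.1895
b 344 27 X 0.586 Y -0.2445 zmax 0.2305 zmed 0.2286
b 350 10 X 0.5953 Y -0.2651 zmax 0.2002 zmed 0.1997
b 356 10 X 0.6025 Y -0.2653 zmax 0.2 zmed 0.1989
b 362 10 X 0.6091 Y -0.2649 zmax 0.2008 zmed 0.2
b 368 10 X 0.6159 Y -0.2655 zmax 0.2001 zmed 0.1996
b 374 10 X 0.6224 Y -0.2651 zmax 0.2008 zmed 0.1995
b 380 31 X 0.6291 Y -0.2677 zmax 0.2047 zmed 0.2006
b 386 50 X 0.6342 Y -0.2561 zmax 0.2068 zmed 0.2055
```

Run:
```python
from h import *
f=np.load('w1.npz');w=f['w'];yaw=.2607
sx=np.array([np.cos(yaw),np.sin(yaw)]);sy=np.array([-sx[1],sx[0]])
X=w[...,:2]@sx;Y=w[...,:2]@sy;Z=w[...,2]
for n,y0 in (('a',-.1559),('b',-.2651)):
    m=(Z>.226)&(Z<.236)&(abs(Y-y0)<.04)&(abs(X-.587)<.015)
    k=np.polyfit(Y[m]-y0,X[m],1);print(n,m.sum(),'card X at peg',k,'X',np.percentile(X[m],[2,50,98]).round(4),'Y',np.percentile(Y[m],[1,99]).round(4),'z',np.median(Z[m]))
    for s in ('w1','scene0'):
        ww=np.load(s+'.npz')['w'];x=ww[...,:2]@sx;y=ww[...,:2]@sy;zz=ww[...,2]
        b=(zz>.1)&(zz<.19)&(abs(y-y0)<.032)&(x<k[1]-.006)&(x>k[1]-.022)&(abs(y-y0)>.005)
        if b.sum(): print(' blister',s,b.sum(),'y',np.percentile(y[b]-y0,[2,98]).round(3),'z',np.percentile(zz[b],[2,98]).round(3),'x',np.percentile(x[b]-k[1],[2,50]).round(3))
c=cv2.resize(f['p'][30:230,260:430],(510,600),interpolation=cv2.INTER_CUBIC)
s=np.load('scene0.npz')['p'][155:195,320:375]
cv2.imwrite('pics/c2.png',np.hstack([c,np.vstack([cv2.resize(s,(290,211),interpolation=cv2.INTER_LANCZOS4),np.zeros((389,290,3),np.uint8)])]))
```

```text
a 379 card X at peg [0.0009818  0.58919753] X [0.5874 0.5892 0.5913] Y [-0.1871 -0.1248] z 0.23006249776734006
 blister w1 372 y [-0.026  0.026] z [0.149 0.161] x [-0.014 -0.01 ]
 blister scene0 32 y [-0.023  0.028] z [0.142 0.17 ] x [-0.018 -0.011]
b 180 card X at peg [-0.00059601  0.5844388 ] X [0.5826 0.5844 0.5864] Y [-0.2982 -0.2344] z 0.23007995723358532
 blister w1 153 y [-0.012  0.015] z [0.148 0.168] x [-0.016 -0.01 ]
 blister scene0 26 y [-0.013  0.021] z [0.142 0.179] x [-0.016 -0.012]
```

View pics/c2.png

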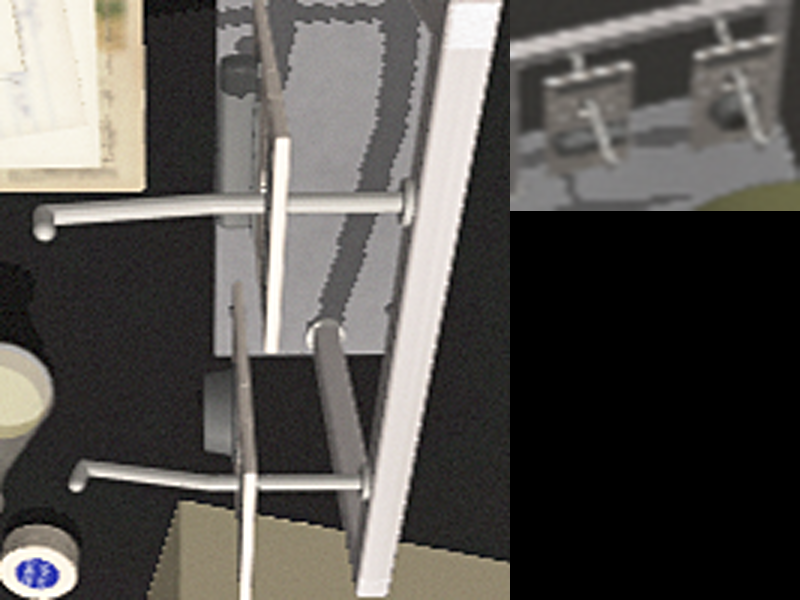

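Confirmed: the peg_b pack's blister is round (about ±21 mm across, and tall) while peg_a's is a ±26 mm bar, so the target is the pack on peg_b at crop (220,410). Its peg bends down by about 0.2 rad, the tip top is at z≈0.2005, and the header top is at 0.230. Both heights match the specification. Next I'll check clearance to the cabinet and compute the approach.

Run:
```python
from h import *
yaw=.2607;sx=np.array([np.cos(yaw),np.sin(yaw)]);sy=np.array([-sx[1],sx[0]])
for s in('top0','scene0','w1'):
    w=np.load(s+'.npz')['w'];X=w[...,:2]@sx;Y=w[...,:2]@sy;Z=w[...,2]
    m=(Z>.24)&(Z<.9)&(X>.45)&(X<.8)&(Y<-.2)&(Y>-.5)
    print(s,m.sum(), 'maxY',[(x,Y[m&(abs(X-x)<.02)].max().round(3),Z[m&(abs(X-x)<.02)].max().round(3)) for x in (.5,.55,.6,.65,.7,.75) if (m&(abs(X-x)<.02)).sum()>5])
P=sx*.5844+sy*-.2651;print(P)
go([P[0],P[1],.29],[np.pi,0,1.8315])
w=np.load('top0.npz')['w']
```

```text
top0 1804 maxY [(0.55, np.float64(-0.44), np.float64(0.357)), (0.6, np.float64(-0.443), np.float64(0.361)), (0.65, np.float64(-0.456), np.float64(0.402)), (0.7, np.float64(-0.469), np.float64(0.401)), (0.75, np.float64(-0.483), np.float64(0.401))]
scene0 890 maxY [(0.55, np.float64(-0.437), np.float64(0.359)), (0.6, np.float64(-0.442), np.float64(0.36)), (0.65, np.float64(-0.456), np.float64(0.401)), (0.7, np.float64(-0.469), np.float64(0.4)), (0.75, np.float64(-0.482), np.float64(0.4))]
w1 4657 maxY [(0.55, np.float64(-0.439), np.float64(0.337)), (0.6, np.float64(-0.444), np.float64(0.336)), (0.65, np.float64(-0.457), np.float64(0.332)), (0.7, np.float64(-0.47), np.float64(0.327)), (0.75, np.float64(-0.484), np.float64(0.323))]
[ 0.63298437 -0.10550905]
shift [-43.6  19.7  89.4] rot [-0.004  0.502 -0.013]
```

Scaled: 89.4 mm / 800 = 0.1118, -43.6 mm / 800 = -0.0545, 0.502 rad / 4 = 0.1255.

Request:
{"name": "arm_command", "arguments": {"plan": [[[-0.015, 0.0063, 0.025, 0, 0.0325, 0, 0.4], [-0.03, 0.0125, 0.05, 0, 0.065, -0.0013, 0.4], [-0.0425, 0.0188, 0.0813, -0.0005, 0.0975, -0.0025, 0.4], [-0.0545, 0.0246, 0.1118, -0.001, 0.1255, -0.0033, 0.4], [-0.0545, 0.0246, 0.1118, -0.001, 0.1255, -0.0033, 0.4], [-0.0545, 0.0246, 0.1118, -0.001, 0.1255, -0.0033, 0.4], [-0.0545, 0.0246, 0.1118, -0.001, 0.1255, -0.0033, 0.4]]]}}

```text
time_s: 2.65
ee_pos: [0.633, -0.1047, 0.2916]
eef_rot: [3.139, 0.001, 1.832]
force: [-0.7, 1.3, -0.4]
grip_width: 0.0384
grip_force: 0.0
```

Run:
```python
from h import *
go([.63298,-.10551,.207],[np.pi,0,1.8315]); o=ctrl.get_obs();print(o['ee_pos'],o['eef_rot'],o['grip_width'],o['force'])
p,d,i=grab('wrist'); cv2.imwrite('pics/w2.png',p);w=cloud(d,i)
yaw=.2607;sx=np.array([np.cos(yaw),np.sin(yaw)]);sy=np.array([-sx[1],sx[0]])
X=w[...,:2]@sx;Y=w[...,:2]@sy;Z=w[...,2]
m=(Z>.226)&(Z<.236)&(abs(Y+.265)<.04)&(abs(X-.587)<.015);print(m.sum(),np.percentile(X[m],[2,50,98]),np.median(Z[m]),np.polyfit(Y[m]+.265,X[m],1))
```

```text
shift [-0.6 -0.4 84.6] rot [0.002 0.001 0.001]
[ 0.63300713 -0.10473392  0.29161962] [3.13940727e+00 1.26974214e-03 1.83247272e+00] 0.03844199612967071 [-0.74444171  1.27559176 -0.3624465 ]
383 [0.5833095  0.58491817 0.58661451] 0.23014286521753832 [-0.00167007  0.58490611]
```

Scaled: 84.5 mm / 800 = 0.1056, 80 mm / 800 = 0.1, 0.002 rad / 4 = 0.0005.

Request:
{"name": "arm_command", "arguments": {"plan": [[[0, 0, 0.0375, 0, 0, 0, 0.4], [-0.0006, -0.0004, 0.0688, 0, 0, 0, 0.4], [-0.0006, -0.0004, 0.09, 0.0005, 0.0003, 0.0003, 0.4], [-0.0006, -0.0004, 0.1, 0.0005, 0.0003, 0.0003, 0.4], [-0.0006, -0.0004, 0.1056, 0.0005, 0.0003, 0.0003, 0.4], [-0.0006, -0.0004, 0.1056, 0.0005, 0.0003, 0.0003, 0.4]]]}}

```text
time_s: 3.3
ee_pos: [0.6334, -0.1049, 0.2063]
eef_rot: [-3.141, -0.001, 1.832]
force: [0.6, 0.1, -0.6]
grip_width: 0.0282
grip_force: 0.0
```

Request:
{"name": "arm_command", "arguments": {"plan": [[[0, 0, 0, 0, 0, 0, 1], [0, 0, 0, 0, 0, 0, 1], [0, 0, 0, 0, 0, 0, 1], [0, 0, 0, 0, 0, 0, 1], [0, 0, 0, 0, 0, 0, 1], [0, 0, 0, 0, 0, 0, 1], [0, 0, 0, 0, 0, 0, 1], [0, 0, 0, 0, 0, 0, 1]]], "squeeze": 12}}

```text
time_s: 4.1
ee_pos: [0.6334, -0.1053, 0.2058]
eef_rot: [-3.14, -0.001, 1.832]
force: [0.2, -1.0, 0.9]
grip_width: 0.0041
grip_force: 12.0
```

Scaled: -42.8 mm / 800 = -0.0535, -37.9 mm / 800 = -0.0474, -0.19 rad / 4 = -0.0475.

Request:
{"name": "arm_command", "arguments": {"plan": [[[0, 0, -0.005, 0, 0, 0, 1], [0, 0, -0.0094, 0, 0, 0, 1], [0, -0.0071, -0.0094, -0.01, 0, 0, 1], [0, -0.0145, -0.0093, -0.025, 0, 0, 1], [0, -0.0219, -0.011, -0.0375, 0, 0, 1], [0, -0.0283, -0.012, -0.0475, 0, 0, 1], [0, -0.0351, -0.0125, -0.05, 0, 0, 1], [0, -0.0413, -0.0113, -0.05, 0, 0, 1], [0, -0.0474, -0.01, -0.05, 0, 0, 1], [0, -0.0535, -0.0088, -0.05, 0, 0, 1], [0, -0.0535, -0.0088, -0.05, 0, 0, 1], [0, -0.0535, -0.0088, -0.05, 0, 0, 1]]]}}

```text
time_s: 5.3
ee_pos: [0.5921, -0.1163, 0.2127]
eef_rot: [2.943, -0.002, 1.832]
force: [0.2, 0.3, -0.3]
grip_width: 0.004
grip_force: 12.0
```

Run:
```python
from h import *
o=ctrl.get_obs();print(o['force'],o['ee_pos'],o['eef_rot'],R0(o).apply([0,0,1]))
p,d,i=grab('wrist'); cv2.imwrite('pics/w3.png',p[0:300,150:500]);np.savez('w3.npz',p=p,d=d,w=cloud(d,i))
yaw=.2607;sx=np.array([np.cos(yaw),np.sin(yaw)]);sy=np.array([-sx[1],sx[0]])
w=cloud(d,i);X=w[...,:2]@sx;Y=w[...,:2]@sy;Z=w[...,2]
print('tcp X,Y',o['ee_pos'][:2]@sx,o['ee_pos'][:2]@sy)
m=(abs(Y+.2651)<.012)&(Z>.17)&(Z<.206)
for x in np.arange(.512,.635,.004):
    k=m&(abs(X-x)<.002)
    if k.sum()>3: print(x.round(3),k.sum(),np.median(Z[k]).round(4),np.percentile(Z[k],95).round(4))
```

```text
[ 0.24340931  0.34012144 -0.31051043] [ 0.59205101 -0.11633438  0.21268053] [ 2.94325791e+00 -1.53516307e-03  1.83164273e+00] [ 0.18998348  0.05226968 -0.9803949 ]
tcp X,Y 0.5420594791090879 -0.2650086900338204
0.52 71 0.199 0.2004
0.524 53 0.193 0.2
0.528 44 0.1906 0.1919
0.532 18 0.191 0.192
0.536 100 0.1724 0.1754
0.54 121 0.1736 0.1757
0.544 113 0.1751 0.1787
0.556 11 0.1952 0.1969
0.56 31 0.1972 0.1986
0.564 55 0.1982 0.1995
0.568 49 0.1992 0.2004
0.572 50 0.1996 0.2009
0.576 51 0.1997 0.2008
0.58 49 0.1997 0.2009
0.584 51 0.1997 0.2011
0.588 48 0.1997 0.201
0.592 45 0.1996 0.2009
0.596 49 0.1996 0.2009
0.6 50 0.1998 0.201
0.604 43 0.2001 0.2014
0.608 44 0.1995 0.2008
0.612 48 0.1996 0.2007
0.616 45 0.1999 0.2009
0.62 46 0.1997 0.2008
0.624 44 0.2002 0.2012
0.628 157 0.2003 0.2042
0.632 321 0.2027 0.2056
```

View pics/w3.png

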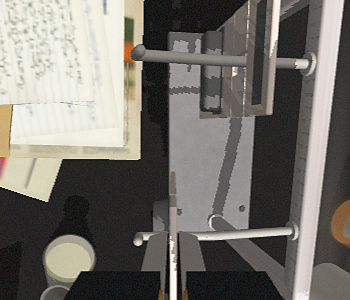

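The peg profile is unchanged with the pack halfway along, and the force is within noise. In the picture the tip at (138,243) is still free and the bar pack at (240,60) is still hanging. I'll slide on along the bend.

Scaled: -46 mm / 800 = -0.0575, -41 mm / 800 = -0.0513.

Request:
{"name": "arm_command", "arguments": {"plan": [[[0, -0.0063, 0, 0, 0, 0, 1], [0, -0.0125, 0, 0, 0, 0, 1], [0, -0.0188, 0, 0, 0, 0, 1], [0, -0.025, 0, 0, 0, 0, 1], [0, -0.03, 0, 0, 0, 0, 1], [0, -0.035, 0, 0, 0, 0, 1], [0, -0.04, 0, 0, 0, 0, 1], [0, -0.045, 0, 0, 0, 0, 1], [0, -0.0513, 0, 0, 0, 0, 1], [0, -0.0575, 0, 0, 0, 0, 1], [0, -0.0575, 0, 0, 0, 0, 1]]]}}

```text
time_s: 6.45
ee_pos: [0.5479, -0.1282, 0.2036]
eef_rot: [2.943, -0.001, 1.831]
force: [-0.1, -0.2, -0.3]
grip_width: 0.0043
grip_force: 12.0
```

Run:
```python
from h import *
o=ctrl.get_obs();print(o['force'],o['ee_pos'],o['eef_rot'])
p,d,i=grab('wrist')
yaw=.2607;sx=np.array([np.cos(yaw),np.sin(yaw)]);sy=np.array([-sx[1],sx[0]])
w=cloud(d,i);X=w[...,:2]@sx;Y=w[...,:2]@sy;Z=w[...,2]
print('tcp X,Y',o['ee_pos'][:2]@sx,o['ee_pos'][:2]@sy)
m=(abs(Y+.2651)<.012)&(Z>.17)&(Z<.206)
print([(x.round(3),np.median(Z[m&(abs(X-x)<.002)]).round(4)) for x in np.arange(.512,.57,.006) if (m&(abs(X-x)<.002)).sum()>3])
# holder from the top & scene
for s in('top','scene'):
    p,d,i=grab(s);np.savez(s+'1.npz',p=p,d=d,w=cloud(d,i))
w=np.load('top1.npz')['w']
m=(abs(w[...,0]-.43)<.08)&(abs(w[...,1]-.22)<.09)&(w[...,2]>.033)&(w[...,2]<.05)
print(m.sum(),cv2.minAreaRect((w[m][:,:2]*1000).astype(np.float32)))
```

```text
[-0.12094358 -0.20761247 -0.29714078] [ 0.54788931 -0.12815727  0.20360657] [ 2.94317692e+00 -1.46155504e-03  1.83135399e+00]
tcp X,Y 0.4963425846939031 -0.26504909069845617
[(np.float64(0.518), np.float64(0.1978)), (np.float64(0.524), np.float64(0.1924)), (np.float64(0.53), np.float64(0.1916)), (np.float64(0.536), np.float64(0.1928)), (np.float64(0.542), np.float64(0.1938)), (np.float64(0.548), np.float64(0.195)), (np.float64(0.554), np.float64(0.1963)), (np.float64(0.56), np.float64(0.1975)), (np.float64(0.566), np.float64(0.1989))]
124 ((430.33929443359375, 233.53330993652344), (75.99081420898438, 25.74824333190918), 78.91212463378906)
```

The pack is off the peg, with no contact force and the peg profile unchanged. Next: untilt, lift clear, and go to a view pose beside the large holder at about (0.430, 0.234).

Run:
```python
from h import *
o=ctrl.get_obs();P=o['ee_pos'];sx=np.array([.9662,.2577,0])
for a,b in [(P-.006*sx+[0,0,.004],1.8315),(P-.014*sx+[0,0,.025],1.8315),(P-.016*sx+[0,0,.07],1.8315),([.50,-.03,.275],1.70),([.45,.05,.27],1.52),([.409,.126,.23],1.377)]: go(a,[np.pi,0,b])
w=np.load('w1.npz')['w'];print('flask',w[150:165:5,260])
```

```text
shift [ 0.  -5.1 -5.1] rot [ 0.199 -0.001 -0.   ]
shift [  0.   -8.8 -27.3] rot [ 0.199 -0.001 -0.   ]
shift [  0.1  -1.9 -71.8] rot [ 0.199 -0.001 -0.   ]
shift [107.3  -7.1 -74. ] rot [ 0.198 -0.014  0.131]
shift [197.5 -35.2 -74.4] rot [ 0.197 -0.032  0.31 ]
shift [281.4 -62.8 -39. ] rot [ 0.195 -0.046  0.453]
flask [[ 0.52581933 -0.1991801   0.01868491]
 [ 0.52769121 -0.20154179  0.02957862]
 [ 0.5295261  -0.20378761  0.04030985]]
```

Scaled: 281 mm / 800 = 0.3513, 197 mm / 800 = 0.2463, 0.453 rad / 4 = 0.1133.

Request:
{"name": "arm_command", "arguments": {"plan": [[[0, -0.0063, -0.0063, 0.03, 0, 0, 1], [0, -0.0113, -0.0188, 0.0498, 0, 0, 1], [0, -0.0113, -0.0338, 0.0498, -0.0003, 0, 1], [0, -0.0075, -0.0625, 0.0498, -0.0003, 0, 1], [0, -0.0025, -0.09, 0.0498, -0.0003, 0, 1], [0.045, -0.005, -0.0913, 0.0498, -0.0013, 0.01, 1], [0.09, -0.0063, -0.0925, 0.0495, -0.0025, 0.0225, 1], [0.1338, -0.0088, -0.0925, 0.0495, -0.0035, 0.0328, 1], [0.1875, -0.025, -0.0925, 0.0493, -0.0055, 0.055, 1], [0.2463, -0.0438, -0.0925, 0.0493, -0.008, 0.0775, 1], [0.3, -0.0613, -0.075, 0.049, -0.01, 0.095, 1], [0.3513, -0.0788, -0.0488, 0.0488, -0.0115, 0.1133, 1]]]}}

```text
time_s: 7.8
ee_pos: [0.4081, 0.1272, 0.2306]
eef_rot: [3.137, -0.004, 1.374]
force: [0.9, -0.1, -0.5]
grip_width: 0.0037
grip_force: 12.0
```

Request:
{"name": "arm_command", "arguments": {"plan": [[[0, 0, 0, 0, 0, 0, 1], [0, 0, 0, 0, 0, 0, 1]]]}}

```text
time_s: 8.0
ee_pos: [0.4087, 0.126, 0.2303]
eef_rot: [3.14, -0.002, 1.38]
force: [0.6, -0.4, 0.0]
grip_width: 0.0038
grip_force: 12.0
```

Run:
```python
from h import *
o=ctrl.get_obs();print(o['ee_pos'],o['eef_rot'],o['force'],o['grip_width'])
p,d,i=grab('wrist');cv2.imwrite('pics/w4.png',p);np.savez('w4.npz',p=p,d=d,w=cloud(d,i),T=i['world_to_cam'],k=[i['fx'],i['fy'],i['cx'],i['cy']])
```

```text
[0.40874263 0.12599504 0.23032505] [ 3.14033625e+00 -2.12076253e-03  1.37967577e+00] [ 0.63979608 -0.39964477  0.01640723] 0.003775121657554115
```

View pics/w4.png

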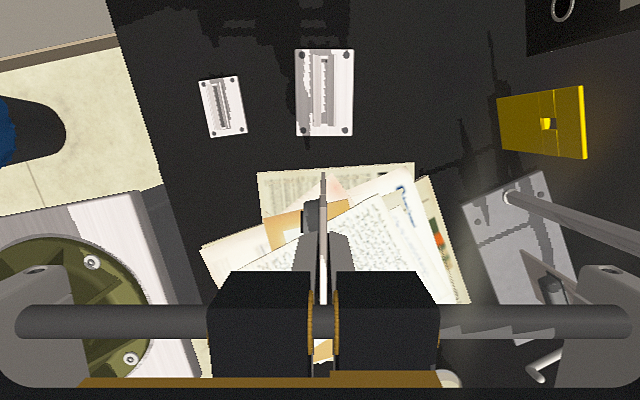

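The large holder is at (324,92) with its slot running vertically near column 324. The small one is at (222,107). The pack is held at (325,200). Next I'll fit the slot from depth.

```bash
cat > hol.py <<'E'
from h import *
import sys
f=np.load(sys.argv[1]+'.npz');w=f['w'];p=f['p'];r0,r1,c0,c1=map(int,sys.argv[2:6])
W=w[r0:r1,c0:c1].reshape(-1,3);g=p[r0:r1,c0:c1].min(-1).ravel()
m=(W[:,2]>.005)&(W[:,2]<.05);q=(W[m][:,:2]*1000).astype(np.float32);r=cv2.minAreaRect(q);print('all',r)
m=(W[:,2]>.006)&(W[:,2]<.014);q=(W[m][:,:2]*1000).astype(np.float32);r=cv2.minAreaRect(q);print('plate',r)
m=(W[:,2]>.037)&(W[:,2]<.045);q=(W[m][:,:2]*1000).astype(np.float32);r=cv2.minAreaRect(q);print('lips',m.sum(),r)
L=cv2.fitLine(q,cv2.DIST_HUBER,0,.01,.01).ravel();L=L*np.sign(L[1]);yaw=np.arctan2(-L[0],L[1]);print('lipyaw',yaw)
yaw=float(sys.argv[6]) if len(sys.argv)>6 else yaw
hx=np.array([np.cos(yaw),np.sin(yaw)]);hy=np.array([-hx[1],hx[0]])
X=W[:,:2]@hx*1000;Y=W[:,:2]@hy*1000;Z=W[:,2]*1000
ok=Z>4;print('X',np.percentile(X[ok],[1,99]),'Y',np.percentile(Y[ok],[1,99]))
yc=np.median(Y[ok]);
for y in (-30,-18,-6,6,18,30):
  print(y,[(int(x),int(np.median(Z[k]))) for x in np.arange(X[ok].min()//1,X[ok].max(),2) if (k:=(abs(X-x)<1)&(abs(Y-yc-y)<6)&(Z>-5)).sum()>2])
E
python3 hol.py w4 44 142 288 360
```

```text
all ((429.8064270019531, 232.31005859375), (98.9286117553711, 70.00503540039062), 79.01756286621094)
plate ((429.8064270019531, 232.31005859375), (98.9286117553711, 70.00503540039062), 79.01756286621094)
lips 788 ((430.0191345214844, 232.3859405517578), (75.21250915527344, 25.903594970703125), 78.56464385986328)
lipyaw -0.4662027
X [238.17750022 320.36246836] Y [349.65449842 451.88584892]
-30 [(241, 0), (243, 0), (245, 0), (247, 0), (249, 0), (251, 8), (253, 10), (255, 10), (257, 10), (259, 10), (261, 10), (263, 10), (265, 10), (267, 10), (269, 10), (271, 10), (273, 10), (275, 40), (277, 40), (279, 38), (281, 36), (283, 33), (285, 10), (287, 10), (289, 10), (291, 10), (293, 34), (295, 36), (297, 39), (299, 40), (301, 26), (303, 10), (305, 10), (307, 10), (309, 10), (311, 10), (313, 10), (315, 10), (317, 10), (319, 10), (321, 10), (323, 10), (325, 1)]
-18 [(237, 0), (239, 0), (241, 0), (243, 0), (245, 0), (247, 0), (249, 10), (251, 10), (253, 10), (255, 10), (257, 10), (259, 10), (261, 10), (263, 10), (265, 10), (267, 10), (269, 10), (271, 40), (273, 41), (275, 39), (277, 36), (279, 3
[... 1514 characters left out ...]
9, 34), (281, 36), (283, 38), (285, 40), (287, 40), (289, 11), (291, 10), (293, 10), (295, 10), (297, 10), (299, 10), (301, 10), (303, 10), (305, 10), (307, 10), (309, 10), (311, 8), (313, 0), (315, 0), (317, 0), (319, 0), (321, 0)]
30 [(233, 0), (235, 9), (237, 10), (239, 10), (241, 11), (243, 12), (245, 11), (247, 10), (249, 10), (251, 10), (253, 10), (255, 10), (257, 11), (259, 40), (261, 40), (263, 37), (265, 35), (267, 32), (269, 15), (271, 10), (273, 11), (275, 33), (277, 35), (279, 37), (281, 40), (283, 41), (285, 40), (287, 10), (289, 10), (291, 9), (293, 10), (295, 10), (297, 10), (299, 10), (301, 10), (303, 10), (305, 10), (307, 8), (309, 0), (311, 0), (313, 0), (315, 0), (317, 0)]
```

Run:
```python
from h import *
f=np.load('w4.npz');W=f['w'][44:142,288:360].reshape(-1,3);Z=W[:,2]*1000
for yaw in (-.188,-.193,-.198):
    hx=np.array([np.cos(yaw),np.sin(yaw)]);hy=np.array([-hx[1],hx[0]])
    D=(W[:,:2]-[.4298,.2323]);X=D@hx*1000;Y=D@hy*1000
    c=[]
    for y in range(-30,31,10):
        k=abs(Y-y)<5
        a=X[k&(Z>31)&(X<0)].max();b=X[k&(Z>31)&(X>0)].min();l=X[k&(Z>37)&(X<0)].mean();r=X[k&(Z>37)&(X>0)].mean();c.append((round((a+b)/2,1),round(b-a,1),round((l+r)/2,1)))
    print(yaw,c)
yaw=-.193;hx=np.array([np.cos(yaw),np.sin(yaw)]);hy=np.array([-hx[1],hx[0]])
w=f['w'];o=ctrl.get_obs();R=R0(o)
T=np.array([*(np.array([.4298,.2323])+.001*hy),.165]);print(T);go(T,[np.pi,0,np.pi/2+yaw])
# held card as seen: points in tool frame
q=R.inv().apply((w[165:300,280:370].reshape(-1,3)-o['ee_pos']))*1000
m=(abs(q[:,1])<25)&(q[:,2]>20)&(q[:,2]<110)&(q[:,0]<45)&(q[:,0]>-40)
for z in range(20,110,15):
    k=m&(abs(q[:,2]-z)<7)
    if k.sum()>5: print(z,k.sum(),'x',np.percentile(q[k,0],[5,97]).round(1),'y',np.percentile(q[k,1],[3,50,97]).round(1))
k=m&(abs(q[:,1])<4);print('card edge x max',np.percentile(q[k,0],[90,98]),'zmax',np.percentile(q[k,2],[98]))
```

```text
-0.188 [(np.float64(0.1), np.float64(8.1), np.float64(-0.2)), (np.float64(0.1), np.float64(8.0), np.float64(-0.2)), (np.float64(0.1), np.float64(8.0), np.float64(-0.1)), (np.float64(0.2), np.float64(7.9), np.float64(0.1)), (np.float64(0.2), np.float64(7.9), np.float64(0.1)), (np.float64(0.2), np.float64(7.8), np.float64(0.2)), (np.float64(-0.3), np.float64(2.2), np.float64(0.1))]
-0.193 [(np.float64(0.2), np.float64(8.1), np.float64(-0.1)), (np.float64(0.2), np.float64(8.0), np.float64(-0.1)), (np.float64(0.2), np.float64(8.0), np.float64(-0.0)), (np.float64(0.2), np.float64(7.9), np.float64(0.1)), (np.float64(0.1), np.float64(7.9), np.float64(0.0)), (np.float64(0.1), np.float64(7.8), np.float64(0.1)), (np.float64(-0.5), np.float64(2.2), np.float64(-0.0))]
-0.198 [(np.float64(0.3), np.float64(8.1), np.float64(0.1)), (np.float64(0.3), np.float64(8.0), np.float64(0.0)), (np.float64(0.2), np.float64(7.9), np.float64(0.0)), (np.float64(0.1), np.float64(7.9), np.float64(0.1)), (np.float64(0.1), np.float64(7.9), np.float64(-0.0)), (np.float64(0.0), np.float64(7.8), np.float64(-0.0)), (np.float64(-0.6), np.float64(2.2), np.float64(-0.2))]
[0.4299918  0.23328143 0.165     ]
shift [109.7  -0.4  65.9] rot [ 0.002 -0.002  0.001]
20 12 x [30.3 30.7] y [-3.2 -1.5  0.1]
35 376 x [-4.1 30.3] y [-16.5  -9.9  -1.9]
50 225 x [-4.6 30.4] y [-18.6 -11.5  -1. ]
65 15 x [15.  30.5] y [-10.1  -1.9   0.4]
80 8 x [30.2 30.4] y [-2.8 -1.5 -0.3]
95 12 x [30.1 30.5] y [-2.9 -1.5 -0.2]
card edge x max [30.5109305  30.62521522] zmax [99.66840782]
```

Scaled: 110 mm / 800 = 0.1375, 1.1 mm / 800 = 0.0014, -0.002 rad / 4 = -0.0005.

Request:
{"name": "arm_command", "arguments": {"plan": [[[0.0438, 0.0006, 0.0125, 0.0005, -0.0005, 0.0003, 1], [0.0875, 0.0014, 0.0313, 0.0005, -0.0005, 0.0003, 1], [0.125, 0.0014, 0.0563, 0.0005, -0.0005, 0.0003, 1], [0.1375, 0.0014, 0.0775, 0.0005, -0.0005, 0.0003, 1], [0.1375, 0.0014, 0.0888, 0.0005, -0.0005, 0.0003, 1], [0.1375, 0.0014, 0.0888, 0.0005, -0.0005, 0.0003, 1], [0.1375, 0.0014, 0.0888, 0.0005, -0.0005, 0.0003, 1]]]}}

```text
time_s: 8.75
ee_pos: [0.4318, 0.2324, 0.1599]
eef_rot: [-3.14, 0.001, 1.375]
force: [-1.1, 0.1, -0.8]
grip_width: 0.0038
grip_force: 12.0
```

Run:
```python
from h import *
o=ctrl.get_obs();R=R0(o);print(o['ee_pos'],o['eef_rot'],o['force'])
p,d,i=grab('wrist');cv2.imwrite('pics/w5.png',cv2.resize(p[80:320,200:440],(600,600),interpolation=cv2.INTER_CUBIC));w=cloud(d,i);np.savez('w5.npz',p=p,d=d,w=w)
q=R.inv().apply((w.reshape(-1,3)-o['ee_pos']))*1000;Z=w[...,2].ravel()*1000
m=(abs(q[:,1])<5)&(q[:,2]>20)&(q[:,2]<112)&(q[:,0]>24)&(q[:,0]<36)
for z in range(20,112,10):
    k=m&(abs(q[:,2]-z)<5)
    if k.sum()>3: print('card',z,k.sum(),np.percentile(q[k,0],97).round(1),np.percentile(q[k,1],[5,50,95]).round(1),'ymid',q[k,1].mean().round(2))
for x in range(-30,50,8):
    k=(abs(q[:,0]-x)<4)&(abs(q[:,1])<22)&(Z>37)&(Z<46)
    a=q[k&(q[:,1]<0),1];b=q[k&(q[:,1]>0),1]
    if len(a)>4 and len(b)>4: print('slot',x,len(a),len(b),'lip outer',a.min().round(1),b.max().round(1),'mid',round((a.min()+b.max())/2,2),'inner',round((a.max()+b.min())/2,2))
```

```text
[0.43175666 0.2323922  0.15987568] [-3.14030859e+00  7.34734378e-04  1.37480608e+00] [-1.09822476  0.09673557 -0.84324739]
card 20 7 30.1 [-2.2 -1.1  0.7] ymid -0.83
card 30 17 30.0 [-2.5 -0.4  0.9] ymid -0.76
card 40 15 30.1 [-2.6 -0.4  1. ] ymid -0.71
card 50 13 30.0 [-2.6 -1.2  1.1] ymid -0.87
card 60 12 29.9 [-2.7 -0.8  1.2] ymid -0.78
card 70 9 30.0 [-2.5 -1.2  0.4] ymid -1.01
card 80 8 29.9 [-2.  -0.8  0.5] ymid -0.79
card 90 7 30.0 [-2.1 -1.2  0.2] ymid -0.97
card 100 5 30.0 [-2.  -0.3  0.6] ymid -0.52
slot 2 35 46 lip outer -14.0 10.5 mid -1.79 inner -1.3
slot 10 54 48 lip outer -15.0 10.4 mid -2.28 inner -1.78
slot 18 54 47 lip outer -14.9 10.3 mid -2.28 inner -1.31
slot 26 57 49 lip outer -14.8 10.3 mid -2.25 inner -2.25
slot 34 49 47 lip outer -14.7 10.2 mid -2.23 inner -2.24
```

View pics/w5.png

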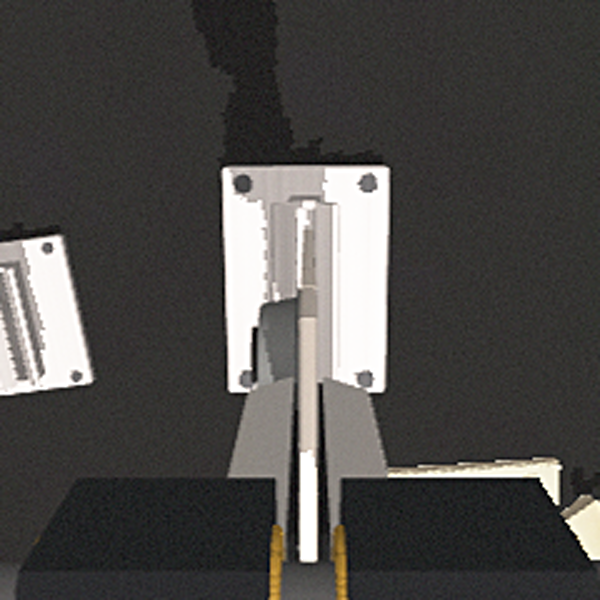

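The picture shows the card edge at crop (309,290), about 1.3 mm right of the slot centre at (304,290). I'll shift by that and lower it.

Request:
{"name": "arm_command", "arguments": {"plan": [[[0.0019, -0.0016, 0, 0, 0, 0, 1], [0.0019, -0.0016, 0.0063, 0, 0, 0, 1], [0.0019, -0.0016, 0.0138, 0, 0, 0, 1], [0.0019, -0.0016, 0.0213, 0, 0, 0, 1], [0.0019, -0.0016, 0.0275, 0, 0, 0, 1], [0.0019, -0.0016, 0.0325, 0, 0, 0, 1], [0.0019, -0.0016, 0.0325, 0, 0, 0, 1]]]}}

```text
time_s: 9.5
ee_pos: [0.4298, 0.2349, 0.1323]
eef_rot: [-3.139, 0.002, 1.376]
force: [0.6, 0.3, -0.7]
grip_width: 0.0041
grip_force: 12.0
```

Request:
{"name": "arm_command", "arguments": {"plan": [[[0, 0, 0.005, 0, 0, 0, 1], [0, 0, 0.01, 0, 0, 0, 1], [0, 0, 0.0138, 0, 0, 0, 1], [0, 0, 0.0163, 0, 0, 0, 1], [0, 0, 0.0163, 0, 0, 0, 1]]]}}

```text
time_s: 10.0
ee_pos: [0.4299, 0.235, 0.1196]
eef_rot: [-3.139, 0.002, 1.376]
force: [-0.3, 0.4, 0.0]
grip_width: 0.004
grip_force: 12.0
```

Scaled: 3.2 mm / 800 = 0.004, 2.5 mm / 800 = 0.0031.

Request:
{"name": "arm_command", "arguments": {"plan": [[[0, 0, 0.0019, 0, 0, 0, 1], [0, 0, 0.0031, 0, 0, 0, 1], [0, 0, 0.004, 0, 0, 0, 1], [0, 0, 0.004, 0, 0, 0, 1]]]}}

```text
time_s: 10.4
ee_pos: [0.43, 0.235, 0.1167]
eef_rot: [-3.139, 0.002, 1.376]
force: [0.2, 0.5, -0.3]
grip_width: 0.004
grip_force: 12.0
```

Scaled: 1.2 mm / 800 = 0.0015, 0.7 mm / 800 = 0.0009.

Request:
{"name": "arm_command", "arguments": {"plan": [[[0, 0, 0.0009, 0, 0, 0, 1], [0, 0, 0.0015, 0, 0, 0, 1], [0, 0, 0.0015, 0, 0, 0, 1]]]}}

```text
time_s: 10.7
ee_pos: [0.4304, 0.2351, 0.1164]
eef_rot: [-3.14, 0.001, 1.376]
force: [-2.2, -1.7, 8.5]
grip_width: 0.0041
grip_force: 12.0
```

Contact with the floor at the expected height (8.5 N up). I'll ease off, release and retreat.

Scaled: -0.7 mm / 800 = -0.0009.

Request:
{"name": "arm_command", "arguments": {"plan": [[[0, 0, -0.0009, 0, 0, 0, 1], [0, 0, -0.0009, 0, 0, 0, 1], [0, 0, -0.0009, 0, 0, 0, 0.5], [0, 0, -0.0009, 0, 0, 0, 0.5], [0, 0, -0.0009, 0, 0, 0, 0.5], [0, 0, -0.0009, 0, 0, 0, 0.5], [0, 0, -0.0009, 0, 0, 0, 0.5], [0, 0, -0.0009, 0, 0, 0, 0.5]]]}}

```text
time_s: 11.5
ee_pos: [0.43, 0.235, 0.1162]
eef_rot: [-3.139, 0.002, 1.376]
force: [0.4, -0.2, 0.3]
grip_width: 0.0236
grip_force: 0.0
```

Scaled: -130 mm / 800 = -0.1625, -125 mm / 800 = -0.1563.

Request:
{"name": "arm_command", "arguments": {"plan": [[[0, 0, -0.0125, 0, 0, 0, 0.5], [0, 0, -0.0375, 0, 0, 0, 0.5], [0, 0, -0.075, 0, 0, 0, 0.5], [-0.025, 0, -0.125, 0, 0, 0, 0.5], [-0.075, 0, -0.1563, 0, 0, 0, 0.5], [-0.1375, 0, -0.1625, 0, 0, 0, 0.5], [-0.1375, 0, -0.1625, 0, 0, 0, 0.5], [-0.1375, 0, -0.1625, 0, 0, 0, 0.5]]]}}

```text
time_s: 12.3
ee_pos: [0.4091, 0.1267, 0.2473]
eef_rot: [-3.141, 0.001, 1.374]
force: [-0.6, 0.2, -0.3]
grip_width: 0.0235
grip_force: 0.0
```

Run:
```python
from h import *
o=ctrl.get_obs();R=R0(o);print(o['ee_pos'],o['force'],o['grip_width'])
p,d,i=grab('wrist');w=cloud(d,i);cv2.imwrite('pics/w6.png',p)
yaw=-.193;hx=np.array([np.cos(yaw),np.sin(yaw)]);hy=np.array([-hx[1],hx[0]])
D=w[...,:2]-[.4298,.2323];X=D@hx*1000;Y=D@hy*1000;Z=w[...,2]*1000
m=(abs(X)<15)&(abs(Y)<40)&(Z>50)&(Z<160);print(m.sum(),'top z',np.percentile(Z[m],[98,99.5]))
m2=m&(Z>134);print('header X',np.percentile(X[m2],[3,50,97]),'Y',np.percentile(Y[m2],[2,98]),'zmed',np.median(Z[m2]), 'z vs Y',np.polyfit(Y[m2],Z[m2],1))
```

```text
[0.40912921 0.12670776 0.24731247] [-0.57637886  0.20901407 -0.25081541] 0.023492578124857267
716 top z [141.65560515 141.97566514]
header X [-3.61993336 -1.73330579  0.05606406] Y [-29.5925184   30.87834812] zmed 140.21322481262706 z vs Y [5.35168001e-04 1.40228133e+02]
```

View pics/w6.png

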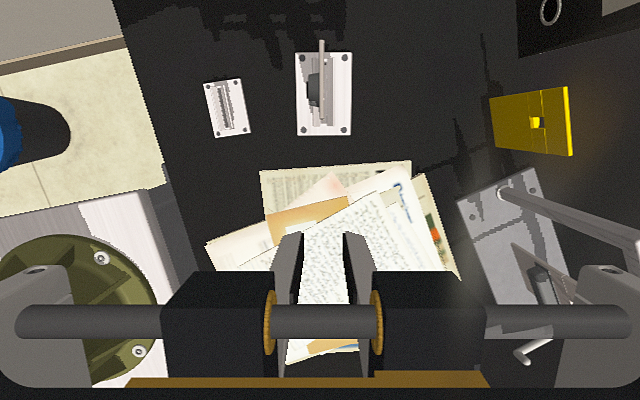

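The pack stands in the slot at (322,85) with its top level at z = 0.1402, matching 10 + 130 mm, so it is fully home. The bar pack still hangs at (550,285).

```bash
python3 -c "
from station import ctrl
print(ctrl.hand_in())"
```

```text
the job is handed in; nothing more can be done
None
```

The round-blister pack came off its peg with no contact force above sensor noise, stands fully home and released in the larger holder's slot, the bar pack still hangs on its peg, the arm stayed clear of the glassware, and the job is handed in.

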